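Chuck the spile bit and shut the bit kit

ROBOT

A 7-joint arm with a two-finger parallel gripper is mounted at the origin on the work surface. World frame = base frame: x ahead of the robot, y to its left, z up, the work surface at z = 0. Lengths are in m, angles in degrees, forces in N, time in s.
With the tool pointing down it reaches from about 0.425 to 0.875 m from the base axis. Payload 4.7 kg.
Tool frame: the origin (TCP) lies at the very end of the fingers, on their centre line; the grasp point (between the pads) lies 19 mm behind it; z points along the fingers, y is the line along which they close (so a half turn about z gives the same grasp; the last joint's range is limited). The gripper opens to 87 mm and grips with 3 to 60 N. Pads are 19 mm wide; open, the fingers measure 117 mm over their backs; the gripper's body (75 mm by 190 mm) begins 51 mm behind the grasp point.
Start: joints at [-63.421, 18.392, -4.016, 83.108, 1.295, 78.541, -3.26], TCP at [0.283, 0.585, 0.223] pointing down, gripper open.
Joint ranges: [-163.93, 163.93], [-17.29, 119.83], [-79.2, 71.16], [3.27, 140.29], [-89.18, 269.18], [5.43, 117.66], [-154.24, 154.24]. Speed limits (degrees/s): [147.25, 147.25, 180, 180, 180, 180, 180].

INTERFACE

Orientations are given as [roll, pitch, yaw] about the fixed x, y, z axes, in that order (R = Rz(yaw) Ry(pitch) Rx(roll)).
In Python, from cell import get_obs, cams, ticket, finder gives the robot as it stands.
- The arm moves only by the shell command python3 -m creep 'ROWS' [FORCE]. ROWS is text: rows parted by semicolons, each of 5 numbers parted by spaces: the shift along the world's x, y, z in m, then the turn about the world's z in degrees, then the finger opening in m, from 0 to 0.087. A call has 1 to 8 rows; each row shifts and turns the commanded pose from where the row before left it; what a row does not reach is not made up. A row lasts 1/8 s, in which the tool goes at most 62.5 mm and 10.7 degrees, less where a joint would pass 70% of its speed; a pose out of reach is approached as far as the arm can. A call with a gripper value outside its range is refused whole. The fingers move at their own pace and stop on an object; FORCE is the grip in N (left out, the last holds). Time passes only in rows, so rows that do not move let the fingers close. It gives the time, the measured TCP pose, the force, the opening and the grip force at its end, in the units of the state.
- get_obs(): the state, without advancing time (a new reading comes with each control period).
- cams.read_camera(name): name is "side" or "top" or "wrist"; returns the picture (384x512x3 uint8, red, green, blue); there is no depth.
- cams.calibration(name): a dict with "fx", "fy", "cx", "cy" (pixels), "extrinsics" (4x4, takes a point from world to camera coordinates). Camera axes: x right, y down, z forward; pixel columns grow to the right and rows downward; lengths in m; the calibration is good to about 2 mm. The wrist camera is an equidistant fisheye: a pixel r from the principal point sees the ray r / f radians off the axis. A picture is of the moment at which its call begins: read the wrist's pose just before it. calibration takes no time and is no camera call; for the wrist camera it gives the pose at the moment of the call.
- ticket.sign_off(): hands the job in; it is judged then, once.
Trained networks look in the newest picture that a camera, given by its name, has taken for a name from the list of things; names that differ only in an ending like _2 or _b are one class to them, and where a whole thing is asked for, a point or a joint stands for the part that bears it (a point fixed in the world has none). Each returns a list of dicts, best first, with "p" (0 to 1); they miss things now and then, are a little off and sometimes report something else, mostly with a low value. They report only what shows in the picture. A call takes as long as a camera call.
- finder.masks_of(name, camera): "mask" (384x512 bool, what is visible of it) and "xy" ([column, row] in pixels, amid what is visible of it).
- finder.tip_of(name, camera): "xy" ([column, row] in pixels: a listed point, or the origin of a listed thing).
The state is a dict: "time_s": time; "qpos": joint angles; "joint_velocities": joint speeds; "effort": joint torques, N m; "tool_pos": TCP position; "tool_rot": TCP orientation; "force": force on the tool from outside, world axes, zero at the start; "wrist_torque": the same for the moment, N m; "grip_width": finger opening in m; "grasp_force": force on a finger pad.
Only numpy, scipy, OpenCV 4.12 (cv2) and the standard library are available. Lean on these libraries where they do the work, as an engineer would, in place of code of your own. Each camera call takes 0.05 s, during which the arm holds its last target. There are 200 camera calls.

TASK

Get the drill ready for sampling a barrel: take the short bit with the thick stop collar out of the kit, stand it right down in the drill's chuck, and turn the chuck sleeve clockwise until the jaws grip the shank straight and firmly. Swing the kit's keeper bar shut until it clicks in behind its catch, with the other bits still in their holes, and leave everything else on the counter where it is.

Things in the scene. Friction and masses are not known exactly. Their poses are not given: they have to be found in the camera images.
- drill: Cordless pistol drill held nose up in a fixed wooden stand; it cannot move, its spindle is locked. Origin: on the counter under the chuck's axis; z up along that axis. Its grip and battery lie level along its +x, out to 200 mm from the axis. Motor housing 62 mm across. Only the chuck is higher than 135 mm.
- chuck_nose (a point): Centre of the chuck's flat nose face (27 mm across), 190 mm above the counter, facing up. In it a bore 20 mm wide, floor 31 mm below this point, with three jaws; at the start they leave room for a round of 11 to 14 mm. A bit stood loose in the bore may lean; the jaws set it upright as they close.
- sleeve_grip (a point): Axis point 24 mm below the nose: middle of the black ribbed sleeve, 43 mm across from 14 to 48 mm below the nose, tapering above. Clockwise from above closes the jaws, 1.5 mm of radius per rad. Drag 0.2 N m for 1.2 to 1.9 rad (varies) until they meet the shank, then it stiffens slowly, 0.25 N m per rad; 0.5 rad past the bite is firm. It stays where left. Hold it with 25 N or more.
- jaw_a: One of the three steel jaws (14 mm wide, 24 mm long) inside the bore. Origin on the chuck's axis at the nose face when fully open; it slides inwards and up to 5 mm upwards, so the tips stand 3 mm out of the nose once closed on the shank.
- jaw_b: The second jaw, 120 degrees round from jaw_a.
- jaw_c: The third jaw, 240 degrees round from jaw_a.
- spile_bit: The bit to use: steel, 64 mm long, 0.045 kg, upright in one of the kit's holes (which one varies). Origin: centre of its lower (shank) end; z up along it. Shank 8 mm round, 38 mm long; stop collar 16 mm across from 38 to 50 mm; above it a stubby 6 mm drill point. In the kit the collar's underside is 8 mm above the block; home in the chuck, 7 mm above the nose.
- bit_kit: Fixed wooden block 54 (x) by 190 (y) by 42 mm high. Origin: centre of its underside. Four holes 9.4 mm wide, 30 mm deep, at y = 40, 12, -16, -44 mm, each with an upright bit reaching at most 42 mm above the block. Pivot post, 14 mm round, at y = 82 mm; catch post, 24 by 16 mm, 86 mm above the counter, at y = -83 mm, with a thin back stop on its -x side, 100 mm high.
- keeper (a joint): Angle of the keeper bar about its upright pivot, rad. 0: shut, over the bits along the kit's -y from pivot to catch post; grows as it swings open to the kit's +x; starts 1.2 to 1.7. Swings easily (0.03 N m) to about 0.07, where a rib under its end meets a sprung ball; 5 to 8 N at the knob pushes it over, then it rests between ball and stop, at 0 to 0.01, and is held.
- keeper_pivot (a point): The keeper's pivot axis at the height of the bar's underside, 90 mm above the counter. The bar is 14 mm wide, 6 mm thick (90 to 96 mm above the counter) and reaches 166 mm from the axis.
- keeper_knob (a point): Top centre of the black knob near the keeper's free end: 18 mm across, 142 mm from the pivot axis, its top 118 mm above the counter, its neck starting on the bar at 96 mm.
- twist_bit: Plain 8 mm twist drill bit, 72 mm long, standing in the kit; stays there.
- countersink_bit: Countersink bit with a 16 mm cone head, 57 mm long, standing in the kit; stays there.
- spade_bit: Flat spade bit with a 20 mm blade, 69 mm long, standing in the kit; stays there.
- votive: Small glass candle bowl, 72 mm across, 52 mm high; origin under its centre. Leave alone.
- tin_cup: Steel mug, 74 mm across, 75 mm high; origin under its centre. Leave alone.
- barrel_bung: Turned wooden bung, 54 mm across, 34 mm high; origin under its centre. Leave alone.
- mallet: Wooden mallet lying flat, 265 mm long, head 60 mm high at its +x end; origin near the middle of its handle. Leave alone.

How it is judged (in metres and radians):
On the way, in this order (a step that is already met when the one before it is completed fails the run):
1. the collared bit stands down in the chuck's bore (z of spile_bit in the frame of chuck_nose between -0.034 and -0.026 m and horizontal distance between spile_bit and chuck_nose below 0.008 m), for 0.2 s.
2. the three jaws grip its shank firmly (contact force between each of jaw_a, jaw_b, jaw_c and spile_bit above 12 N), for 0.2 s.
At the end, for the whole second after the job is handed in: The collared bit is in the chuck, lower end 26 to 34 mm below the nose, within 2 mm of the axis, upright within 0.04 rad, at rest, each jaw pressing it with over 12 N; keeper joint below 0.03 rad; other bits within 15 mm and other things within 30 mm of where they were (all of step 2 and z of spile_bit in the frame of chuck_nose between -0.034 and -0.026 m and horizontal distance between spile_bit and chuck_nose below 0.002 m and angle between spile_bit's own z axis and vertical below 0.04 rad and value of joint keeper below 0.03 rad and linear speed of spile_bit below 0.02 m/s); the robot touches nothing.
It fails at once if another bit is moved more than 15 mm (they stay in their holes in the kit) (distance of any of twist_bit, countersink_bit, spade_bit from where it was at the start of the episode above 0.015 m).
It fails at once if a bystander (votive, cup, bung, mallet) is moved more than 30 mm (distance of any of votive, tin_cup, barrel_bung, mallet from where it was at the start of the episode above 0.03 m).
It also fails if it takes over 72 s, if anything falls off the work surface, if the arm or the gripper's body presses on something with over 40 N, if the wrist force passes 120 N, or if a joint passes its speed limit or range.

## Working session

There is one attempt and no reset: what is moved stays moved. The work goes in short steps, Python scripts to look and compute and a shell command to move; the robot and the scene stay as the last step left them, time stands still between calls to the robot, and variables do not carry over. Pictures are saved under pics/ and viewed, at most 10 in all, crops included, and the job is handed in when it is done.

```bash
mkdir -p pics; ls; cat > h.py <<'E'
import numpy as np, cv2
from cell import get_obs, cams, ticket, finder
def cal(c):
    k=cams.calibration(c); return k,np.array(k['extrinsics'])
def ray(c,xy,K=None):
    k,E=K or cal(c); x=(xy[0]-k['cx'])/k['fx']; y=(xy[1]-k['cy'])/k['fy']
    if c=='wrist':
        r=np.hypot(x,y); s=np.sin(r)/r if r>1e-9 else 1; d=np.array([x*s,y*s,np.cos(r)])
    else: d=np.array([x,y,1.])
    R=E[:3,:3]; return -R.T@E[:3,3], R.T@d
def at_z(c,xy,z,K=None):
    o,d=ray(c,xy,K); return o+d*(z-o[2])/d[2]
def snap(c,n=None):
    im=cams.read_camera(c)
    if n: cv2.imwrite(f'pics/{n}.png',im[:,:,::-1])
    return im
E
python3 - <<'E'
from h import *
snap('top','top0');snap('side','side0')
o=get_obs();print(o)
for c in('top','side'):
  k,E=cal(c);print(c,k['fx'],(-E[:3,:3].T@E[:3,3]).round(3),E[2,:3].round(2))
zs=dict(chuck_nose=.19,spile_bit=.054,bit_kit=0.,keeper_pivot=.09,keeper_knob=.118,twist_bit=.012+.0,countersink_bit=.012,spade_bit=.012,drill=0)
for n,z in zs.items():
  for c in('top','side'):
    try:
      for r in finder.tip_of(n,c)[:2]: print(n,c,round(r['p'],2),np.round(r['xy']),at_z(c,r['xy'],z).round(3))
    except Exception as e: print(n,c,e)
E
```

```text
pics
{'time_s': 0.1, 'qpos': array([-63.42028582,  18.43444704,  -4.01641492,  83.16800773,
         1.29665735,  78.54085911,  -3.2598417 ]), 'joint_velocities': array([-0.00981062, -0.09485724,  0.12859544, -0.07441628, -0.02447225,
       -0.08814393, -0.04905383]), 'effort': array([ 1.88829739e-05, -4.92571557e+01, -4.05425057e-01, -3.13398135e+01,
       -6.41048932e-02,  3.94559931e-02,  7.42536349e-05]), 'tool_pos': array([0.28244243, 0.58487784, 0.22157432]), 'tool_rot': array([-1.79902014e+02,  6.81330581e-03,  1.54231216e+02]), 'force': array([-0.19702635, -0.57686375, -0.03835854]), 'wrist_torque': array([0.01555893, 0.04215327, 0.07432996]), 'grasp_force': 0.0, 'grip_width': 0.08715871072316597}
top 494.6936096243004 [0.318 0.017 1.328] [ 0.18  0.01 -0.98]
side 457.09165336783195 [ 0.153 -0.946  0.965] [ 0.28  0.73 -0.63]
chuck_nose top 0.69 [179. 209.] [0.475 0.192 0.19 ]
chuck_nose top 0.39 [257. 156.] [0.605 0.013 0.19 ]
chuck_nose side 0.65 [230. 143.] [0.486 0.19  0.19 ]
spile_bit top 0.54 [320. 224.] [ 0.462 -0.152  0.054]
spile_bit top 0.5 [305. 227.] [ 0.454 -0.11
[... 466 characters left out ...]
 top 0.2 [297. 230.] [ 0.437 -0.087  0.118]
keeper_knob side 0.75 [290. 208.] [ 0.583 -0.072  0.118]
keeper_knob side 0.69 [177. 166.] [0.324 0.221 0.118]
twist_bit top 0.44 [333. 221.] [ 0.474 -0.194  0.012]
twist_bit side 0.4 [269. 277.] [ 0.473 -0.203  0.012]
countersink_bit top 0.41 [324. 224.] [ 0.466 -0.168  0.012]
countersink_bit top 0.3 [307. 229.] [ 0.452 -0.123  0.012]
countersink_bit side 0.39 [263. 270.] [ 0.466 -0.177  0.012]
spade_bit top 0.39 [312. 228.] [ 0.456 -0.137  0.012]
spade_bit top 0.39 [296. 176.] [ 0.597 -0.095  0.012]
spade_bit side 0.54 [259. 259.] [ 0.469 -0.134  0.012]
drill top 0.65 [188. 218.] [0.478 0.195 0.   ]
drill side 0.61 [227. 193.] [0.473 0.185 0.   ]
```

```bash
python3 - <<'E'
import cv2,numpy as np
a=cv2.imread('pics/top0.png');b=cv2.imread('pics/side0.png')
c=np.vstack([cv2.resize(a[140:280,150:400],(800,448)[:2] and (536,300)),cv2.resize(b[100:310,170:345],(536,643))[:300*2+43]])
A=cv2.resize(a,(400,300));B=cv2.resize(b,(400,300));C=cv2.resize(a[170:260,270:390],(400,300),interpolation=2);D=cv2.resize(b[200:305,200:340],(400,300),interpolation=2)
cv2.imwrite('pics/m.png',np.vstack([np.hstack([A,B]),np.hstack([C,D])]))
E
```

```text
(no output)
```

View pics/m.png

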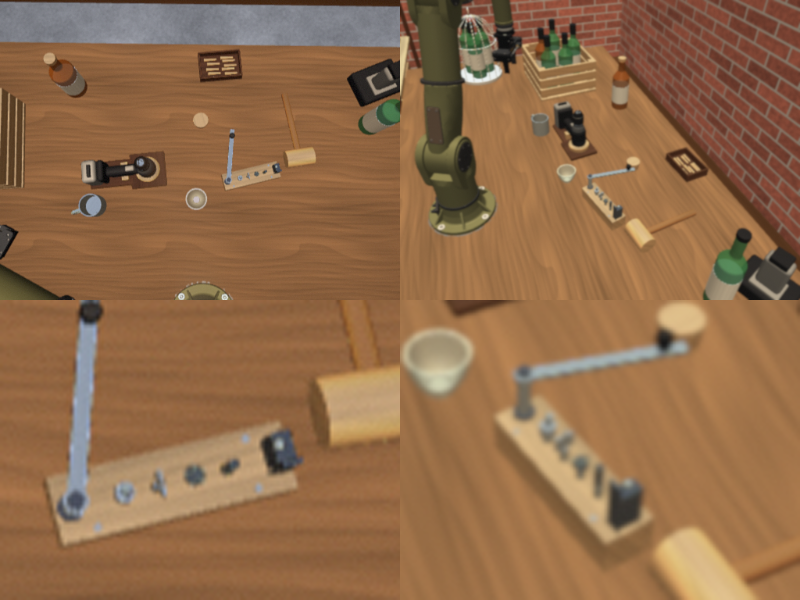

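Top/side views: the kit runs along world -y (yaw about 13°), with its keeper open toward world +x (pivot top px 294,229; knob 295,177). The drill chuck is at top px 179,209. The bits are too small to tell apart here, so I'll use the wrist camera over the chuck and then over the kit.

```bash
python3 -m creep '.02 -.049 .014 -6.4 .087;.02 -.049 .014 -6.4 .087;.02 -.049 .014 -6.4 .087;.02 -.049 .014 -6.4 .087;.02 -.049 .014 -6.4 .087;.02 -.049 .014 -6.4 .087;.02 -.049 .014 -6.4 .087;.02 -.049 .014 -6.4 .087'; python3 -m creep '0 0 0 0 .087;0 0 0 0 .087;0 0 0 0 .087' && python3 - <<'E'
from h import *
K=cal('wrist');snap('wrist','w1');k,E=K
print(k['fx'],(-E[:3,:3].T@E[:3,3]).round(3),E[2,:3].round(2),get_obs()['tool_pos'])
for n,z in dict(chuck_nose=.19,sleeve_grip=.166,keeper_pivot=.09,drill=0.).items():
  for r in finder.tip_of(n,'wrist')[:2]: print(n,round(r['p'],2),np.round(r['xy'],1),at_z('wrist',r['xy'],z,K).round(4))
E
```

```text
time_s: 2.0
tool_pos: [0.4431, 0.1916, 0.3354]
tool_rot: [179.9, -0.0, 102.8]
force: [1.0, 0.8, -0.2]
grip_width: 0.0867
grasp_force: 0.0
time_s: 2.38
tool_pos: [0.4418, 0.1947, 0.3341]
tool_rot: [-180.0, 0.0, 103.2]
force: [-0.5, 0.2, 0.4]
grip_width: 0.0874
grasp_force: 0.0
297.3186396354542 [0.424 0.274 0.495] [ 0.07 -0.29 -0.96] [0.44189436 0.1947171  0.33408695]
chuck_nose 0.82 [297.9 192. ] [0.4866 0.196  0.19  ]
chuck_nose 0.23 [235.1  40.4] [0.386  0.3362 0.19  ]
sleeve_grip 0.8 [289.4 185.2] [0.4798 0.1955 0.166 ]
drill 0.72 [279.4 160.6] [0.4803 0.1938 0.    ]
```

View pics/w1.png

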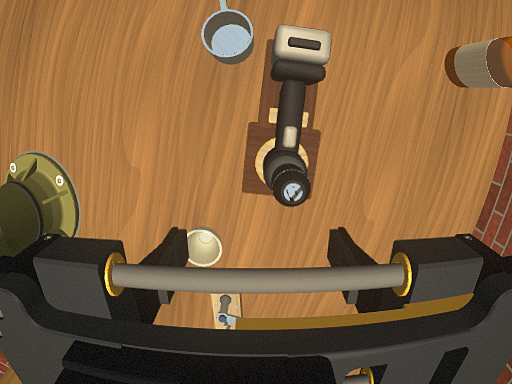

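Wrist view: the chuck nose is the bright disc at about px (291,190) and the cup is at (228,38). The votive is at (203,247), and the pivot end of the kit shows between the fingers. Next I'll go over the kit.

```bash
python3 -m creep '0 -.048 0 0 .087;0 -.047 0 0 .087;0 -.047 -.01 0 .087;.004 -.047 -.014 0 .087;.004 -.047 -.02 0 .087;.004 -.047 -.02 0 .087;.004 -.047 -.02 0 .087;.002 -.047 -.01 0 .087' >/dev/null; python3 -m creep '0 0 0 0 .087;0 0 0 0 .087;0 0 0 0 .087' && python3 - <<'E'
from h import *
K=cal('wrist');im=snap('wrist','w2')
for n,z in dict(spile_bit=.012,twist_bit=.012,countersink_bit=.012,spade_bit=.012,keeper_pivot=.09,keeper_knob=.118,bit_kit=0.).items():
  for r in finder.tip_of(n,'wrist')[:3]: print(n,round(r['p'],2),np.round(r['xy'],1),at_z('wrist',r['xy'],z,K).round(4))
for n in('spile_bit','bit_kit'):
  for r in finder.masks_of(n,'wrist')[:2]: print(n,'mask',round(r['p'],2),np.round(r['xy'],1),r['mask'].sum())
cv2.imwrite('pics/w2b.png',cv2.resize(im[60:260,130:400,::-1],(800,593),interpolation=2))
E
```

```text
time_s: 4.0
tool_pos: [0.4611, -0.1821, 0.2408]
tool_rot: [180.0, -0.0, 103.2]
force: [-0.3, -0.5, 0.7]
grip_width: 0.0867
grasp_force: 0.0
twist_bit 0.44 [262.4 176.3] [ 0.4709 -0.1921  0.012 ]
countersink_bit 0.59 [267.7 164. ] [ 0.4739 -0.174   0.012 ]
spade_bit 0.65 [264.2 141.3] [ 0.4622 -0.1454  0.012 ]
keeper_pivot 0.89 [262.3  80.4] [ 0.4418 -0.075   0.09  ]
keeper_knob 0.6 [393. 129.] [ 0.5813 -0.0879  0.118 ]
bit_kit 0.9 [265.  145.3] [ 0.4651 -0.1518  0.    ]
bit_kit mask 0.59 [270.5 128.5] 7840
```

View pics/w2b.png

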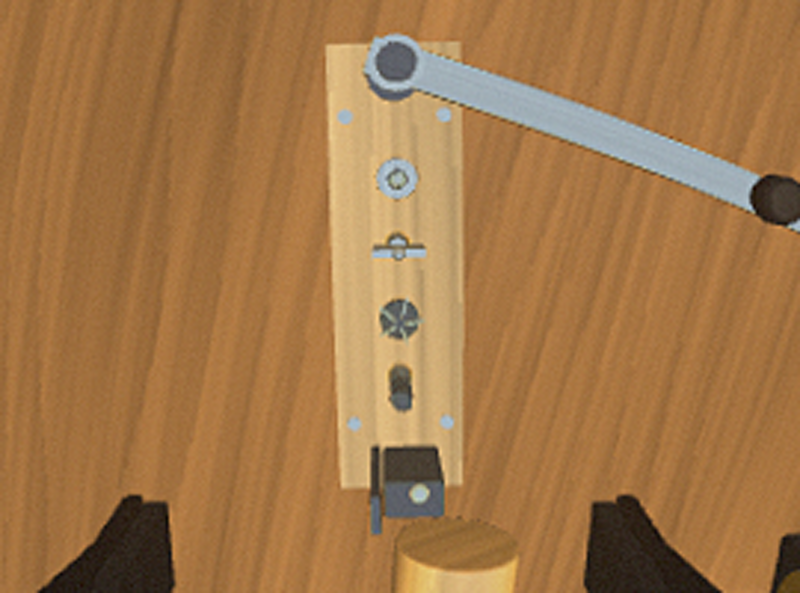

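The spile bit (bright collar with a short point) is in the hole nearest the pivot, crop px (397,178), which is image px (264,120). The spade, countersink and twist bits follow toward the catch post. I'll compute the position accurately.

```bash
python3 - <<'E'
from h import *
K=cal('wrist')
f=lambda u,v,z:at_z('wrist',(130+(u+.5)/2.963-.5,60+(v+.5)/2.965-.5),z,K)
for n,u,v,z in [('spile collar',397,178,.062),('spile tip',397,176,.076),('spade',398,243,.081),('csink',399.5,319,.069),('twist top',400,374,.084),('pivot',396,62,.1),('knob',776,199,.118),('screwA',345,116,.042),('screwB',444,115,.042),('screwC',354,424,.042),('screwD',446,422,.042)]: print(n,f(u,v,z).round(4))
im=cv2.imread('pics/w1.png');c=im[150:215,255:325];cv2.imwrite('pics/c1.png',cv2.resize(c,(700,650),interpolation=2)[:600])
E
```

```text
spile collar [ 0.4531 -0.1174  0.062 ]
spile tip [ 0.4525 -0.1162  0.076 ]
spade [ 0.4583 -0.1398  0.081 ]
csink [ 0.4662 -0.1696  0.069 ]
twist top [ 0.4702 -0.1871  0.084 ]
pivot [ 0.4426 -0.0773  0.1   ]
knob [ 0.5787 -0.088   0.118 ]
screwA [ 0.4276 -0.0982  0.042 ]
screwB [ 0.4662 -0.0887  0.042 ]
screwC [ 0.4596 -0.2241  0.042 ]
screwD [ 0.498  -0.2143  0.042 ]
```

View pics/c1.png

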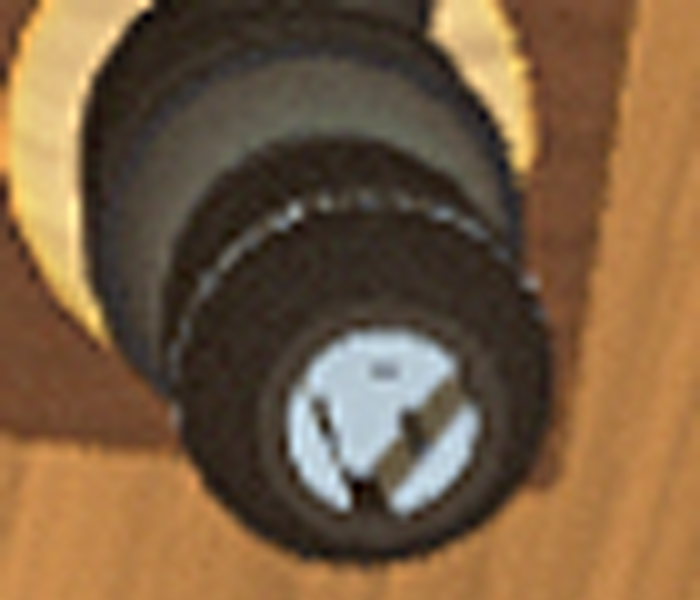

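```bash
python3 -m creep '-.004 .032 -.02 1 .05;-.004 .033 -.03 0 .05;0 0 -.03 0 .05;0 0 -.02 0 .05;0 0 0 0 .05;0 0 0 0 .05'; python3 - <<'E'
from h import *
K=cal('wrist');p=get_obs()['tool_pos'];im=snap('wrist')
cv2.imwrite('pics/w3.png',cv2.resize(im[80:280,120:390,::-1],(800,593),interpolation=2))
k,E=K
def proj(P):
    c=(E@np.r_[P,1])[:3];r=np.arctan2(np.hypot(*c[:2]),c[2]);u=c[:2]/np.hypot(*c[:2])*r;return u*[k['fx'],k['fy']]+[k['cx'],k['cy']]
for P in [(.453,-.117,.062),(p[0],p[1],.062),p]: q=proj(P);print(q.round(1),((q-[120,80])*2.963).round())
E
```

```text
time_s: 5.25
tool_pos: [0.4533, -0.1189, 0.1415]
tool_rot: [179.9, 0.0, 104.0]
force: [0.5, -0.2, 0.5]
grip_width: 0.0505
grasp_force: 0.0
[257.  201.3] [406. 359.]
[256.7 203.3] [405. 365.]
[256.5 245.5] [404. 490.]
```

View pics/w3.png

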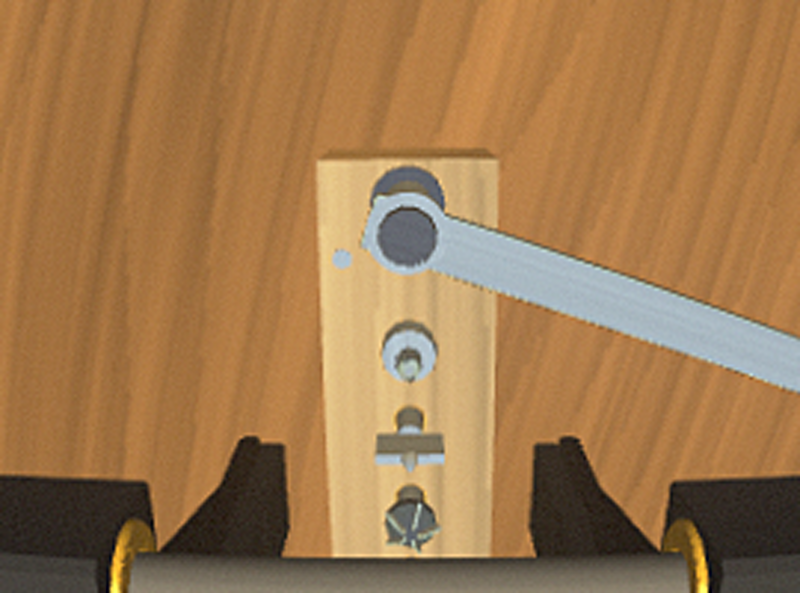

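The collar is at crop px (409,354), about 1.5 mm farther +y than predicted. I'll correct for that, descend and grip.

```bash
python3 -m creep '.001 .003 -.02 0 .05;0 0 -.03 0 .05;0 0 -.025 0 .05;0 0 -.015 0 .05;0 0 -.005 0 .05;0 0 0 0 .05;0 0 0 0 .05' 30; python3 -m creep '0 0 0 0 .01;0 0 0 0 .01;0 0 0 0 .01;0 0 0 0 .01' 30
```

```text
time_s: 6.18
tool_pos: [0.4544, -0.1158, 0.0464]
tool_rot: [179.9, 0.0, 104.0]
force: [-0.2, -0.3, -0.0]
grip_width: 0.05
grasp_force: 0.0
time_s: 6.68
tool_pos: [0.4536, -0.1156, 0.0456]
tool_rot: [180.0, 0.0, 104.0]
force: [-1.2, -0.6, 0.7]
grip_width: 0.0176
grasp_force: 0.0
```

```bash
python3 -m creep '0 0 0 0 .01;0 0 0 0 .01;0 0 0 0 .01' 30;python3 -m creep '0 0 .02 0 .01;0 0 .03 0 .01;0 0 .04 0 .01;0 0 .04 0 .01;0 0 .04 0 .01;0 0 .04 0 .01;0 0 0 0 .01'
```

```text
time_s: 7.05
tool_pos: [0.4536, -0.1156, 0.0456]
tool_rot: [180.0, 0.0, 104.0]
force: [0.6, 0.1, 0.2]
grip_width: 0.0137
grasp_force: 30.0
time_s: 7.92
tool_pos: [0.4555, -0.116, 0.2585]
tool_rot: [179.7, 0.1, 104.0]
force: [-0.5, 0.7, -0.2]
grip_width: 0.014
grasp_force: 30.0
```

```bash
python3 -m creep '.003 .045 0 0 .01;.003 .045 0 0 .01;.003 .045 0 0 .01;.003 .045 0 0 .01;.003 .045 0 0 .01;.004 .045 0 0 .01;.004 .037 0 0 .01;0 0 0 0 .01';python3 -m creep '0 0 0 0 .01;0 0 0 0 .01'; python3 - <<'E'
from h import *
K=cal('wrist');p=get_obs()['tool_pos'];im=snap('wrist')
cv2.imwrite('pics/w4.png',cv2.resize(im[80:280,120:390,::-1],(800,593),interpolation=2))
k,E=K
def proj(P):
    c=(E@np.r_[P,1])[:3];r=np.arctan2(np.hypot(*c[:2]),c[2]);u=c[:2]/np.hypot(*c[:2])*r;return u*[k['fx'],k['fy']]+[k['cx'],k['cy']]
print(p)
for P in [(p[0],p[1],.19),(p[0],p[1],p[2]-.034),p]: q=proj(P);print(q.round(1),((q-[120,80])*2.963).round())
for n,z in dict(chuck_nose=.19,sleeve_grip=.166).items():
  for r in finder.tip_of(n,'wrist')[:1]: print(n,round(r['p'],2),np.round(r['xy'],1),at_z('wrist',r['xy'],z,K).round(4))
E
```

```text
time_s: 8.93
tool_pos: [0.4753, 0.1946, 0.2535]
tool_rot: [-179.8, 0.0, 104.4]
force: [-0.7, -1.3, -1.2]
grip_width: 0.014
grasp_force: 30.0
time_s: 9.18
tool_pos: [0.4767, 0.1898, 0.2552]
tool_rot: [-180.0, 0.0, 103.9]
force: [0.5, 0.7, -1.8]
grip_width: 0.0143
grasp_force: 30.0
[0.47671177 0.18979755 0.25522334]
[256.8 209. ] [405. 382.]
[256.7 223.9] [405. 426.]
[256.5 245.5] [404. 490.]
chuck_nose 0.46 [259.9 166.6] [0.4707 0.2242 0.19  ]
sleeve_grip 0.6 [260.8 195.4] [0.4791 0.1946 0.166 ]
```

View pics/w4.png

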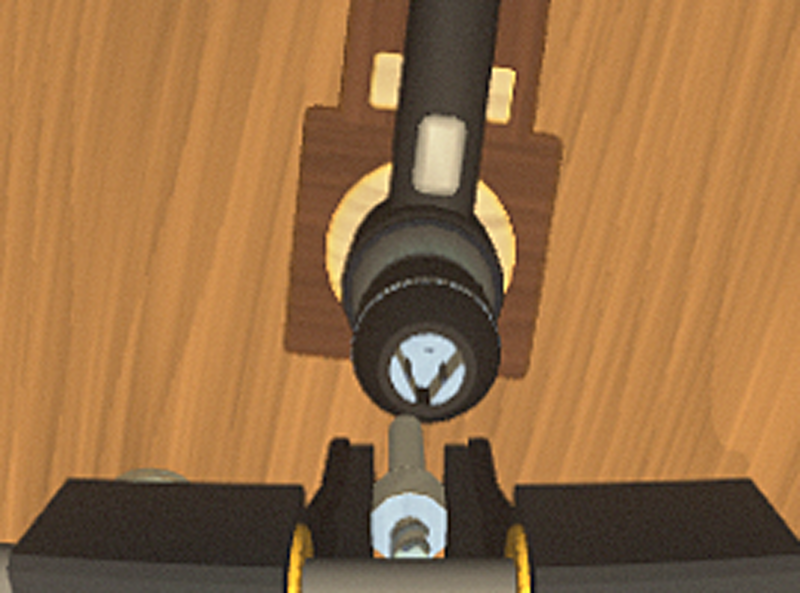

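```bash
python3 - <<'E'
from h import *
K=cal('wrist')
g=lambda u,v,z:at_z('wrist',(120+u/2.963,80+v/2.965),z,K).round(4)
p=get_obs()['tool_pos'];print(p)
print('nose',g(428,370,.19),'ring',g(427.5,366,.185),'shank end',g(405,420,p[2]-.034))
im=cv2.imread('pics/w1.png')
E
```

```text
[0.4767688  0.19043794 0.25566937]
nose [0.482  0.1953 0.19  ] ring [0.4821 0.1948 0.185 ] shank end [0.4764 0.1921 0.2217]
```

Bit is held upright, with its shank end at crop px (405,420). The nose disc is at (428,370), so I need about +5 mm x and +3.5 mm y. I'll shift, descend to just above the nose, and check.

```bash
python3 -m creep '.003 .002 0 0 .01;.002 .0015 -.01 0 .01;0 0 -.01 0 .01;0 0 -.003 0 .01;0 0 0 0 .01;0 0 0 0 .01;0 0 0 0 .01'; python3 - <<'E'
from h import *
K=cal('wrist');p=get_obs()['tool_pos'];im=snap('wrist')
cv2.imwrite('pics/w5.png',cv2.resize(im[160:270,190:330,::-1],(763,600),interpolation=2))
k,E=K
def proj(P):
    c=(E@np.r_[P,1])[:3];r=np.arctan2(np.hypot(*c[:2]),c[2]);u=c[:2]/np.hypot(*c[:2])*r;return u*[k['fx'],k['fy']]+[k['cx'],k['cy']]
print(p)
for P in [(p[0],p[1],.19),(p[0]+.01,p[1],.19),(p[0],p[1]+.01,.19),(p[0],p[1],p[2]-.034)]: q=proj(P);print(((q-[190,160])*5.45).round())
E
```

```text
time_s: 10.2
tool_pos: [0.4818, 0.1949, 0.2329]
tool_rot: [180.0, -0.0, 104.0]
force: [0.1, 0.5, -0.2]
grip_width: 0.0137
grasp_force: 30.0
[0.48181496 0.19494269 0.23294052]
[363. 323.]
[435. 339.]
[381. 255.]
[363. 348.]
```

View pics/w5.png

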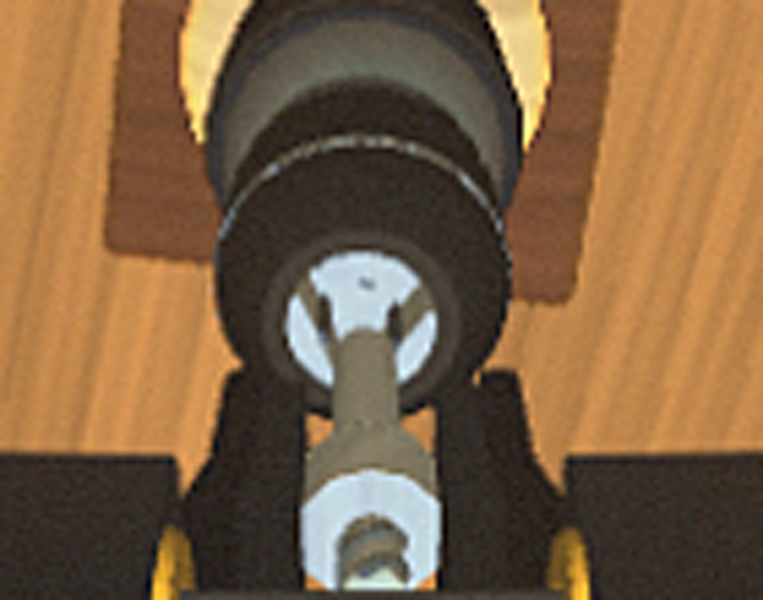

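Shank end is at about (365,350) and the bore centre at about (363,322). Both match the projected axis, so I'll lower it.

```bash
python3 -m creep '0 0 -.01 0 .01;0 0 -.012 0 .01;0 0 -.01 0 .01;0 0 -.004 0 .01;0 0 -.002 0 .01;0 0 0 0 .01;0 0 0 0 .01'
```

```text
time_s: 11.12
tool_pos: [0.4819, 0.195, 0.195]
tool_rot: [180.0, -0.0, 104.0]
force: [-0.3, -0.2, -0.6]
grip_width: 0.0142
grasp_force: 30.0
```

```bash
python3 -m creep '0 0 -.0015 0 .01;0 0 0 0 .01;0 0 0 0 .03;0 0 0 0 .05;0 0 0 0 .065;0 0 0 0 .065;0 0 0 0 .065;0 0 0 0 .065'; python3 - <<'E'
from h import *
print(get_obs()['qpos'].round(1)); im=snap('wrist')
cv2.imwrite('pics/w6.png',cv2.resize(im[160:270,190:330,::-1],(763,600),interpolation=2))
E
```

```text
time_s: 12.12
tool_pos: [0.4816, 0.1949, 0.1931]
tool_rot: [180.0, 0.0, 104.0]
force: [0.4, -0.7, 0.3]
grip_width: 0.062
grasp_force: 0.0
[-44.    3.2  19.9 104.6  -1.1  72.4  -9.8]
```

View pics/w6.png

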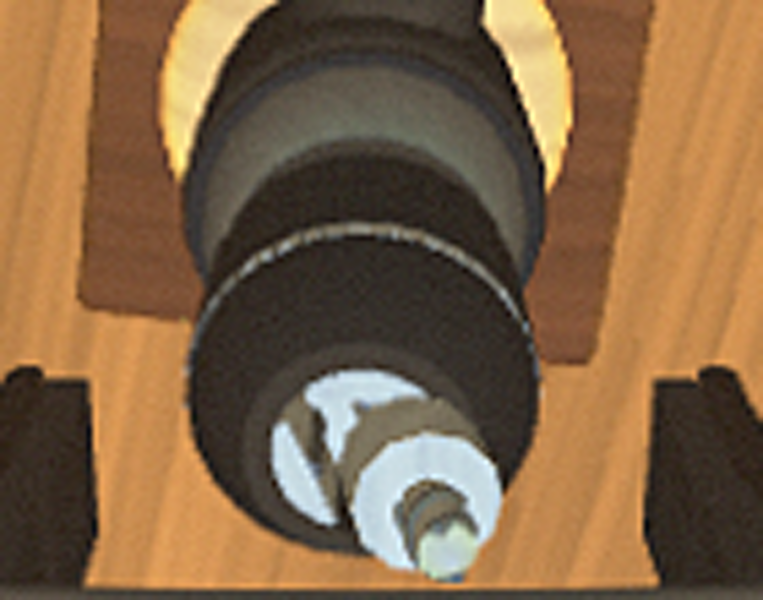

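The bit is in the bore, leaning a few mm toward world +x as the task said it might. I'll pre-rotate counter-clockwise, then lower around the sleeve and grip.

```bash
python3 -m creep '0 0 0 10 .065;0 0 0 10 .065;0 0 0 10 .065;0 0 0 10 .065;0 0 0 10 .065;0 0 0 10 .065;0 0 0 10 .065;0 0 0 0 .065'; python3 -m creep '0 0 -.008 0 .065;0 0 -.01 0 .065;0 0 -.01 0 .065;0 0 -.007 0 .065;0 0 0 0 .065;0 0 0 0 .065'; python3 -c "
from h import *
print(get_obs()['qpos'].round(1))"
```

```text
time_s: 13.18
tool_pos: [0.4816, 0.1948, 0.1931]
tool_rot: [180.0, 0.0, 173.9]
force: [-0.1, -0.2, 0.7]
grip_width: 0.065
grasp_force: 0.0
time_s: 13.92
tool_pos: [0.4819, 0.1949, 0.1583]
tool_rot: [180.0, 0.0, 174.0]
force: [-0.3, -0.4, 0.5]
grip_width: 0.0653
grasp_force: 0.0
[-41.9   4.8  17.9 107.   -1.6  68.4  60.5]
```

```bash
python3 -m creep '0 0 0 0 .04;0 0 0 0 .03;0 0 0 0 .03;0 0 0 0 .03;0 0 0 0 .03;0 0 0 0 .03' 50;  python3 -m creep '0 0 0 -5 .03;0 0 0 -8 .03;0 0 0 -8 .03;0 0 0 -8 .03;0 0 0 -8 .03;0 0 0 -8 .03;0 0 0 -8 .03;0 0 0 -7 .03'; python3 -c "
from h import *
o=get_obs();print(o['qpos'].round(1),o['wrist_torque'])"
```

```text
time_s: 14.68
tool_pos: [0.4817, 0.1941, 0.1582]
tool_rot: [-179.9, -0.0, 174.0]
force: [-2.1, -3.9, 2.8]
grip_width: 0.0419
grasp_force: 50.0
time_s: 15.68
tool_pos: [0.4812, 0.1934, 0.1582]
tool_rot: [-179.9, 0.1, 113.8]
force: [-4.3, -7.1, 5.3]
grip_width: 0.042
grasp_force: 50.0
[-44.4   4.8  20.6 107.1  -1.7  68.5   0.5] [-1.30771614  0.68595789  0.20306561]
```

```bash
q(){ python3 -c "
from h import *
o=get_obs();print(o['qpos'][6].round(1),o['wrist_torque'])"; }; python3 -m creep '0 0 0 -7 .03;0 0 0 -7 .03;0 0 0 -6 .03;0 0 0 0 .03'; q;  python3 -m creep '0 0 0 -7 .03;0 0 0 -7 .03;0 0 0 -6 .03;0 0 0 0 .03'; q; python3 -m creep '0 0 0 -7 .03;0 0 0 -7 .03;0 0 0 -6 .03;0 0 0 0 .03'; q
```

```text
time_s: 16.18
tool_pos: [0.4809, 0.1933, 0.1582]
tool_rot: [-179.9, 0.1, 93.9]
force: [-3.6, -5.6, 5.3]
grip_width: 0.0422
grasp_force: 50.0
-19.2 [-1.32088621  0.81620161 -0.11678625]
time_s: 16.68
tool_pos: [0.4807, 0.1933, 0.1582]
tool_rot: [-179.9, 0.2, 73.9]
force: [-4.2, -5.7, 6.8]
grip_width: 0.0419
grasp_force: 50.0
-39.2 [-1.47541881  1.03121079 -0.1226739 ]
time_s: 17.18
tool_pos: [0.4804, 0.1935, 0.1582]
tool_rot: [-179.9, 0.2, 53.9]
force: [-4.7, -6.0, 7.2]
grip_width: 0.0421
grasp_force: 50.0
-59.1 [-1.36748055  1.18577997 -0.04734915]
```

```bash
q(){ python3 -c "
from h import *
o=get_obs();print(o['qpos'][6].round(1),o['wrist_torque'])"; }; python3 -m creep '0 0 0 -6 .03;0 0 0 -6 .03;0 0 0 -6 .03'; q;  python3 -m creep '0 0 0 -6 .03;0 0 0 -6 .03;0 0 0 -6 .03'; q
```

```text
time_s: 17.55
tool_pos: [0.4802, 0.1936, 0.1582]
tool_rot: [-180.0, 0.2, 35.9]
force: [-5.6, -5.7, 7.0]
grip_width: 0.0419
grasp_force: 50.0
-77.1 [-1.25601665  1.4040855   0.38150646]
time_s: 17.92
tool_pos: [0.4801, 0.1939, 0.1582]
tool_rot: [180.0, 0.2, 17.9]
force: [-5.4, -6.8, 7.0]
grip_width: 0.042
grasp_force: 50.0
-95.0 [-1.14161174  1.46215819  0.46577139]
```

Torque rose from 0.20 to 0.47 N m at about 0.25 N m/rad, so the jaws are roughly 1 rad past the bite. I'll release, lift, then look.

```bash
python3 -m creep '0 0 0 0 .05;0 0 0 0 .065;0 0 0 0 .065;0 0 0 0 .065;0 0 .01 0 .065;0 0 .02 0 .065;0 0 .03 0 .065;0 0 .04 0 .065'; python3 -m creep '0 -.03 0 10 .065;0 -.03 0 10 .065;0 -.03 0 10 .065;0 0 0 10 .065;0 0 0 10 .065;0 0 0 10 .065;0 0 0 10 0;0 0 0 10 0'; python3 -m creep '0 0 0 0 0;0 0 0 0 0'; python3 - <<'E'
from h import *
K=cal('wrist');im=snap('wrist','w7')
print(get_obs()['qpos'].round(1))
a=im[60:260,130:400,::-1]
cv2.imwrite('pics/w7b.png',cv2.resize(a,(800,593),interpolation=2))
for n,z in dict(chuck_nose=.19,spile_bit=.159,keeper_pivot=.09,keeper_knob=.118).items():
  for r in finder.tip_of(n,'wrist')[:1]: print(n,round(r['p'],2),np.round(r['xy'],1),at_z('wrist',r['xy'],z,K).round(4))
E
```

```text
time_s: 18.92
tool_pos: [0.4812, 0.1947, 0.259]
tool_rot: [180.0, 0.1, 18.0]
force: [0.9, 0.6, -0.1]
grip_width: 0.0652
grasp_force: 0.0
time_s: 19.92
tool_pos: [0.4819, 0.1049, 0.2589]
tool_rot: [179.9, -0.0, 98.4]
force: [0.0, 0.2, -0.1]
grip_width: 0.0524
grasp_force: 0.0
time_s: 20.18
tool_pos: [0.4818, 0.1049, 0.2585]
tool_rot: [180.0, -0.0, 97.9]
force: [0.1, -0.8, 0.3]
grip_width: 0.0328
grasp_force: 0.0
[-46.4  -3.   30.2 102.7   1.6  79.9  -8.7]
chuck_nose 0.62 [274.   97.6] [0.4827 0.1941 0.19  ]
spile_bit 0.56 [272.8  97.3] [0.4832 0.1954 0.159 ]
keeper_pivot 0.62 [213.1 301.7] [ 0.4453 -0.0755  0.09  ]
keeper_knob 0.6 [210.8 300.7] [ 0.4445 -0.0522  0.118 ]
```

View pics/w7b.png

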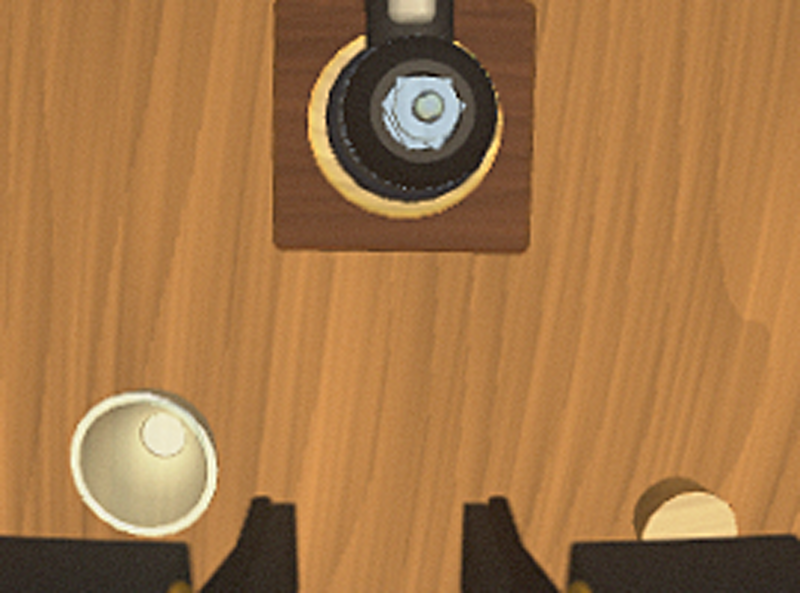

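The bit stands upright and centred: its point is at crop px (428,106), inside the collar at (423,110). On to the keeper: I'll bring the gripper, with tool x along the bar, over the knob.

```bash
python3 -m creep '.0122 -.0242 0 9.6 .05;.0122 -.0242 0 9.6 .05;.0122 -.0242 0 9.6 .05;.0122 -.0242 0 9.6 .05;.0122 -.0242 0 9.6 .05;.0122 -.0242 0 9.6 .05;.0122 -.0242 0 9.6 .05;.0122 -.0242 0 9.6 .05'>/dev/null; python3 -m creep '0 0 -.03 0 .05;0 0 -.02 0 .05;0 0 0 0 .05;0 0 0 0 .05'; python3 - <<'E'
from h import *
K=cal('wrist');im=snap('wrist','w8');p=get_obs()['tool_pos']
for n,z in dict(keeper_pivot=.09,keeper_knob=.118).items():
  for r in finder.tip_of(n,'wrist')[:2]: print(n,round(r['p'],2),np.round(r['xy'],1),at_z('wrist',r['xy'],z,K).round(4))
for r in finder.masks_of('keeper','wrist')[:1]:
  m=r['mask'];v,u=np.nonzero(m);print(u.min(),u.max(),v.min(),v.max(),m.sum())
  P=np.array([at_z('wrist',(a,b),.096,K)[:2] for a,b in zip(u[::10],v[::10])])
  l=cv2.fitLine(P.astype('f4'),cv2.DIST_HUBER,0,.01,.01).ravel();print('bar angle',np.degrees(np.arctan2(l[1],l[0])),l)
E
```

```text
time_s: 21.92
tool_pos: [0.5797, -0.0887, 0.209]
tool_rot: [180.0, 0.1, 174.8]
force: [-0.2, -0.4, 0.8]
grip_width: 0.0498
grasp_force: 0.0
keeper_pivot 0.81 [258.4  44.7] [ 0.4413 -0.0749  0.09  ]
keeper_pivot 0.17 [260.4 201.7] [ 0.5926 -0.0867  0.09  ]
keeper_knob 0.93 [257.5 204. ] [ 0.5852 -0.0889  0.118 ]
247 270 36 218 2868
bar angle -3.5795898 [ 0.998049   -0.06243499  0.5063854  -0.07941684]
```

```bash
python3 -m creep '.0045 0 -.03 0 .05;0 0 -.04 0 .05;0 0 -.03 0 .05;0 0 -.008 0 .05;0 0 0 0 .05;0 0 0 0 .05' 10; python3 -m creep '0 0 0 0 .01;0 0 0 0 .01;0 0 0 0 .01;0 0 0 0 .01;0 0 0 0 .01;0 0 0 0 .01;0 0 0 0 .01' 10
```

```text
time_s: 22.88
tool_pos: [0.5849, -0.089, 0.1017]
tool_rot: [180.0, 0.2, 174.8]
force: [0.6, 0.1, -0.7]
grip_width: 0.0501
grasp_force: 0.0
time_s: 23.75
tool_pos: [0.5838, -0.0887, 0.1002]
tool_rot: [180.0, 0.0, 174.8]
force: [0.4, 0.3, 1.1]
grip_width: 0.0169
grasp_force: 10.0
```

Knob gripped (17 mm). Now the arc.

```bash
python3 -m creep '-.0045 -.0243 0 -10 .01;-.0087 -.0232 0 -10 .01;-.0126 -.0213 0 -10 .01;0 0 0 0 .01'; python3 -m creep '-.0161 -.0188 0 -10 .01;-.0191 -.0158 0 -10 .01;-.0215 -.0122 0 -10 .01;0 0 0 0 .01;0 0 0 0 .01'
```

```text
time_s: 24.25
tool_pos: [0.5571, -0.1597, 0.1002]
tool_rot: [-180.0, 0.0, 144.7]
force: [1.7, -0.1, -0.5]
grip_width: 0.0174
grasp_force: 10.0
time_s: 24.88
tool_pos: [0.503, -0.2044, 0.1003]
tool_rot: [179.9, 0.2, 115.2]
force: [2.6, -4.9, -2.9]
grip_width: 0.017
grasp_force: 10.0
```

```bash
python3 -m creep '-.0115 -.0045 0 -5 .01;-.006 -.002 0 -3 .01;0 0 0 0 .01' 20; python3 -m creep '-.004 -.0012 0 -2 .01;0 0 0 0 .01' 20;python3 -m creep '-.003 -.0008 0 -1 .01;0 0 0 0 .01' 20
```

```text
time_s: 25.25
tool_pos: [0.486, -0.2111, 0.1004]
tool_rot: [179.9, 0.2, 107.2]
force: [2.4, -5.5, -5.0]
grip_width: 0.0168
grasp_force: 20.0
time_s: 25.5
tool_pos: [0.4812, -0.2126, 0.1003]
tool_rot: [180.0, 0.2, 105.2]
force: [-0.4, -5.5, -1.3]
grip_width: 0.0167
grasp_force: 20.0
time_s: 25.75
tool_pos: [0.4782, -0.2134, 0.1003]
tool_rot: [180.0, 0.2, 104.2]
force: [1.7, -5.6, -3.6]
grip_width: 0.0169
grasp_force: 20.0
```

```bash
for i in 1 2 3; do python3 -m creep '-.0015 -.0004 0 0 .01;0 0 0 0 .01' 30 | grep -E 'pos|^force'; done
```

```text
tool_pos: [0.4779, -0.2135, 0.1003]
force: [3.7, -5.9, -5.5]
tool_pos: [0.4778, -0.2135, 0.1005]
force: [8.0, -4.9, -9.0]
tool_pos: [0.4777, -0.2135, 0.1006]
force: [12.0, -5.9, -12.1]
```

```bash
python3 -m creep '-.002 -.0005 0 0 .01;0 0 0 0 .01' | grep -E 'pos|^force';python3 -m creep '.006 .0015 0 0 .03;0 0 0 0 .05;0 0 0 0 .05;0 0 0 0 .05' ; python3 -m creep '0 0 .03 0 .05;0 0 .04 0 .05;0 0 .05 0 .05;-.003 .03 .03 0 .05;-.003 .03 0 0 .05;0 0 0 0 .05;0 0 0 0 .05'; python3 - <<'E'
from h import *
K=cal('wrist');im=snap('wrist','w9');s=snap('side','s9')
A=cv2.resize(im[120:320,150:390],(480,400),interpolation=2);B=cv2.resize(s[110:290,200:320],(267,400),interpolation=2)
cv2.imwrite('pics/f.png',np.hstack([A,B])[:,:,::-1])
cams.read_camera('wrist')
for n,z in dict(keeper_pivot=.09,keeper_knob=.118).items():
  for r in finder.tip_of(n,'wrist')[:1]: print(n,round(r['p'],2),np.round(r['xy'],1),at_z('wrist',r['xy'],z,K).round(4))
for r in finder.masks_of('keeper','wrist')[:1]:
  v,u=np.nonzero(r['mask']);P=np.array([at_z('wrist',(a,b),.096,K)[:2] for a,b in zip(u[::10],v[::10])])
  l=cv2.fitLine(P.astype('f4'),cv2.DIST_HUBER,0,.01,.01).ravel();print('bar angle',np.degrees(np.arctan2(l[1],l[0])))
E
```

```text
tool_pos: [0.4776, -0.2135, 0.1007]
force: [16.9, -4.5, -16.4]
time_s: 27.25
tool_pos: [0.476, -0.2128, 0.1]
tool_rot: [-180.0, -0.0, 103.9]
force: [-0.1, -0.3, -0.5]
grip_width: 0.0463
grasp_force: 0.0
time_s: 28.12
tool_pos: [0.4699, -0.1538, 0.2499]
tool_rot: [-180.0, 0.0, 103.8]
force: [-0.6, -0.6, -0.4]
grip_width: 0.0499
grasp_force: 0.0
keeper_pivot 0.59 [248.5 104.2] [ 0.4412 -0.0746  0.09  ]
keeper_knob 0.89 [252.1 239.9] [ 0.4789 -0.2131  0.118 ]
bar angle -75.57916
```

View pics/f.png

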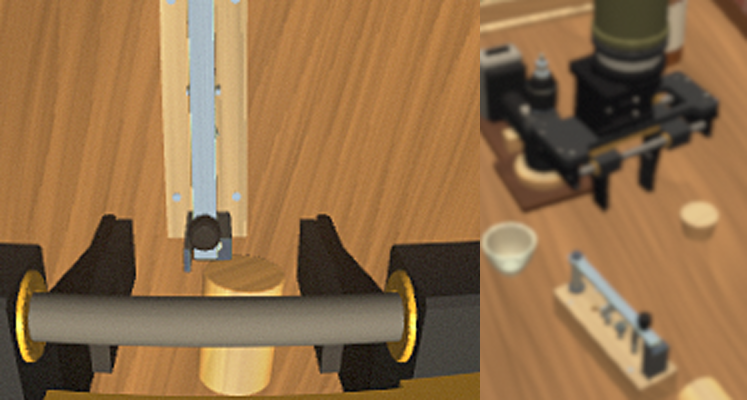

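The bar lies along the kit (-75.6° against the kit's -75.8°), with the knob at px (204,231) and the bar's end against the back stop. The bit stands upright in the chuck at (541,70), and nothing else has moved.

```bash
python3 -c "
from h import *
print(ticket.sign_off())"
```

```text
the job is handed in; nothing more can be done
None
```

I handed in the job at about 28 s of the 72 s limit: the collared bit looks upright in the chuck and tightened to about 0.47 N m, and the keeper looks shut against its stop. I have no verdict back, and I didn't measure the bit's final depth or the individual jaw forces.

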